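# Re-rack the sample row in reverse order

## Robot

A 6-joint arm with a two-finger parallel gripper is mounted at the origin on a cart in front of the work surface, level with it; the furniture and walls round the work are solid. World frame = base frame: x ahead of the robot, y to its left, z up, the work surface at z = 0. Lengths are in m, angles in rad, forces in N, time in s.
With the tool pointing down it reaches from about 0.4 to 0.825 m from the base axis. Payload 7 kg.
Tool frame: the origin (TCP) lies midway between the tips of the shut fingers; the grasp point (between the pads) lies 19 mm behind it; z points along the fingers, y is the line along which they close (so a half turn about z gives the same grasp; the last joint's range is limited). The gripper opens to 88 mm and grips with 3 to 60 N. Pads are 19 mm wide; open, the fingers measure 130 mm over their backs; the gripper's body (78 mm by 193 mm) begins 47 mm behind the grasp point.
Start: joints at [-0.892, 0.359, 0.012, 0, -1.224, -0.288], TCP at [0.257, -0.624, 0.227] pointing down, gripper open.
Joint ranges: [-3.07, 3.07], [-1.43, 2.12], [-1.02, 1.25], [-3.03, 1.67], [-3.05, -0], [-3.03, 3.03]. Speed limits (rad/s): [2.39, 2.39, 3.01, 3.14, 3.14, 3.14].

## Interface

Orientations are given as [roll, pitch, yaw] about the fixed x, y, z axes, in that order (R = Rz(yaw) Ry(pitch) Rx(roll)).
In Python, from station import arm gives the robot as it stands.
- The arm moves only by the tool servo_tool, never from a script. Its argument "deltas" is a list of rows, each a list of 7 numbers: the closure, from -1 (fully open) to 1 (shut), then the shift along the tool's x, y, z in mm, then the turn, a rotation vector about the tool's x, y, z in degrees. In form: [[gripper, x, y, z, ax, ay, az], ...]. A call has 1 to 20 rows; each row shifts and turns the commanded pose from where the row before left it, along the tool's axes as they then stand; what a row does not reach is not made up. A row lasts 1/12 s, in which the tool goes at most 41.7 mm and 7.16 degrees, less where a joint would pass 70% of its speed; a pose out of reach is approached as far as the arm can. A call is refused whole if a number of a shift passes 41.7 or a number of a turn 7.16, either way. A call with a gripper value outside its range is refused whole. The fingers move at their own pace and stop on an object; "squeeze" is the grip in N (left out, the last holds). Time passes only in rows, so rows that do not move let the fingers close. It gives the time, the measured TCP pose, the force, the opening and the grip force at its end, in the units of the state.
- arm.get_state(): the state, without advancing time (a new reading comes with each control period).
- arm.grab_frame(name): name is "scene" or "top" or "wrist"; returns a dict with "color" (384x512x3 uint8, red, green, blue), "K" (3x3 intrinsics, pixels), "position" and "orientation" of the camera in the world. Camera axes: x right, y down, z forward; pixel columns grow to the right and rows downward; lengths in m; the calibration is good to about 2 mm. A picture is of the moment at which its call begins. There is no depth.
- arm.job_done(): hands the job in; it is judged then, once.
Trained networks look in a picture, given as the dict that the camera call returned (one of the last four; its "shot" number tells which), for a name from the list of things; names that differ only in an ending like _2 or _b are one class to them, and where a whole thing is asked for, a point or a joint stands for the part that bears it (a point fixed in the world has none). Each returns a list of dicts, best first, with "conf" (0 to 1); they miss things now and then, are a little off and sometimes report something else, mostly with a low value. They report only what shows in the picture. A call takes as long as a camera call.
- arm.recognise(query, picture): "at" ([x, y, z] in m, in the coordinates of the camera as it stood for that picture, good to about 4 mm: the middle of the surface that is visible of it).
The state is a dict: "t": time; "q": joint angles; "qd": joint speeds; "joint_efforts": joint torques, N m; "eef_pos": TCP position; "ee_rot": TCP orientation; "force": force on the tool from outside, world axes, zero at the start; "moment": the same for the moment, N m; "width": finger opening in m; "gripper_force": force on a finger pad.
Only numpy, scipy, OpenCV 4.12 (cv2) and the standard library are available. Lean on these libraries where they do the work, as an engineer would, in place of code of your own. Each camera call takes 0.05 s, during which the arm holds its last target. There are 200 camera calls.

## Task

Move the four containers from the row of grey stands into the empty white rack in reverse order: the one at the left end of the row goes into the rack's right-end cell, its neighbour into the next cell, and so on, until the one that stood at the right end is in the rack's left-end cell (left and right as the robot sees them). Set each one down upright on the floor of its own cell, without dropping or tipping any, and leave the timer and the carton beside the work where they are.

Things in the scene. Friction and masses are not known exactly. Their poses are not given: they have to be found in the camera images.
- tube: Tall slim screw-cap sample tube, white-clear body 29 mm across, orange cap 35 across at 103 to 115 above its foot, 115 high, 30 to 55 g, standing on its 29 wide flat skirt. Loose, upright at the start, origin at the centre of its underside, z up through its cap.
- vial: Clear round vial with a broad white screw cap, body 39 mm across, cap 43 across from 54 to 72 above its foot, 73 high, about 50 g. Loose, upright at the start, origin at the centre of its underside, z up through its cap.
- dropper: Round amber glass dropper bottle, body 38 mm across up to 56 above its foot, then a narrow black collar (25 across) and a rubber teat, 95 high, about 80 g. Loose, upright at the start, origin at the centre of its underside, z up through its cap.
- square: Square white plastic bottle 40 x 40 mm with straight sides up to 80 above its foot and a grey round cap 29 across, 100 high, about 80 g; sides along its x and y; it may stand turned up to about 0.2 rad in its stand. Loose, upright at the start, origin at the centre of its underside, z up through its cap.
- stand_tube: Grey plastic open square cup, one of four that look alike, fixed, 60 x 60 x 20 mm high, walls and floor 3 (inside 54 x 54); the tall tube stands in it at every start. Origin at the centre of its underside, z up, axes parallel to the carrier's. Its place in the row shows where in the old row that container belonged, also after it has been lifted out.
- stand_vial: Grey plastic open square cup, one of four that look alike, fixed, 60 x 60 x 20 mm high, walls and floor 3 (inside 54 x 54); the capped vial stands in it at every start. Origin at the centre of its underside, z up, axes parallel to the carrier's. Its place in the row shows where in the old row that container belonged, also after it has been lifted out.
- stand_dropper: Grey plastic open square cup, one of four that look alike, fixed, 60 x 60 x 20 mm high, walls and floor 3 (inside 54 x 54); the dropper bottle stands in it at every start. Origin at the centre of its underside, z up, axes parallel to the carrier's. Its place in the row shows where in the old row that container belonged, also after it has been lifted out.
- stand_square: Grey plastic open square cup, one of four that look alike, fixed, 60 x 60 x 20 mm high, walls and floor 3 (inside 54 x 54); the square bottle stands in it at every start. Origin at the centre of its underside, z up, axes parallel to the carrier's. Its place in the row shows where in the old row that container belonged, also after it has been lifted out.
- carrier: Fixed flat aluminium rail 72 x 280 mm, 6 thick (edges 9), holding the four grey stands in one row, centres at y = +99, +33, -33, -99; stand floors 9 and rims 26 above the bench. Origin: centre of the underside; y along the row to its left end as the robot sees it (within 0.15 rad of world y), x away from the robot. Any container may be in any place; rail and rack may be swapped near and far.
- rack: White plastic rack, fixed, four equal open square cells in one row, empty at the start; 69 x 267 x 22 mm high plus small end lips; walls and floor 3, cells 63 x 63 inside, centres at y = +99, +33, -33, -99, cell floor 3 above the bench. Origin: centre of the underside; y along the row to its left end as the robot sees it (within 0.15 rad of world y), x away from the robot.
- timer: Bystander: small white bench timer 68 x 60 x 15 mm, loose, lying flat to the right of the rows. Origin at the centre of its underside.
- carton: Bystander: small blue and white carton 52 x 76 x 42 mm, loose, to the left of the rows. Origin at the centre of its underside.

How it is judged:
At the end, for the whole second after the job is handed in: Each container stands in the rack cell that mirrors its starting place in the row (left end to right end and so on): foot within 24 mm of the cell centre along and across the rack, foot at most 10 mm above the rack underside, upright within 0.15 rad, at rest (x of tube in the frame of rack between -0.024 and 0.024 m and z of tube in the frame of rack between -0.002 and 0.01 m and angle between each of tube, vial, dropper, square's own z axis and vertical below 0.15 rad and linear speed of each of tube, vial, dropper, square below 0.02 m/s and angular speed of each of tube, vial, dropper, square below 0.3 rad/s and ((y of stand_tube in the frame of carrier between 0.084 and 0.114 m and y of tube in the frame of rack between -0.123 and -0.075 m) or (y of stand_tube in the frame of carrier between 0.018 and 0.048 m and y of tube in the frame of rack between -0.057 and -0.009 m) or (y of stand_tube in the frame of carrier between -0.048 and -0.018 m and y of tube in the frame of rack between 0.009 and 0.057 m) or (y of stand_tube in the frame of carrier between -0.114 and -0.084 m and y of tube in the frame of rack between 0.075 and 0.123 m)) and x of vial in the frame of rack between -0.024 and 0.024 m and z of vial in the frame of rack between -0.002 and 0.01 m and ((y of stand_vial in the frame of carrier between 0.084 and 0.114 m and y of vial in the frame of rack between -0.123 and -0.075 m) or (y of stand_vial in the frame of carrier between 0.018 and 0.048 m and y of vial in the frame of rack between -0.057 and -0.009 m) or (y of stand_vial in the frame of carrier between -0.048 and -0.018 m and y of vial in the frame of rack between 0.009 and 0.057 m) or (y of stand_vial in the frame of carrier between -0.114 and -0.084 m and y of vial in the frame of rack between 0.075 and 0.123 m)) and x of dropper in the frame of rack between -0.024 and 0.024 m and z of dropper in the frame of rack between -0.002 and 0.01 m and ((y of stand_dropper in the frame of carrier between 0.084 and 0.114 m and y of dropper in the frame of rack between -0.123 and -0.075 m) or (y of stand_dropper in the frame of carrier between 0.018 and 0.048 m and y of dropper in the frame of rack between -0.057 and -0.009 m) or (y of stand_dropper in the frame of carrier between -0.048 and -0.018 m and y of dropper in the frame of rack between 0.009 and 0.057 m) or (y of stand_dropper in the frame of carrier between -0.114 and -0.084 m and y of dropper in the frame of rack between 0.075 and 0.123 m)) and x of square in the frame of rack between -0.024 and 0.024 m and z of square in the frame of rack between -0.002 and 0.01 m and ((y of stand_square in the frame of carrier between 0.084 and 0.114 m and y of square in the frame of rack between -0.123 and -0.075 m) or (y of stand_square in the frame of carrier between 0.018 and 0.048 m and y of square in the frame of rack between -0.057 and -0.009 m) or (y of stand_square in the frame of carrier between -0.048 and -0.018 m and y of square in the frame of rack between 0.009 and 0.057 m) or (y of stand_square in the frame of carrier between -0.114 and -0.084 m and y of square in the frame of rack between 0.075 and 0.123 m))); the robot touches nothing.
It fails at once if the timer or the carton is shoved by more than 30 mm (distance of any of timer, carton from where it was at the start of the episode above 0.03 m).
It fails at once if a container tips over (more than 45 degrees) (angle between any of tube, vial, dropper, square's own z axis and vertical above 0.785 rad).
It fails at once if a container is dropped (falls faster than 0.8 m/s, free of the fingers) ((linear speed of tube above 0.8 m/s and contact force between tube and the fingers below 0.05 N) or (linear speed of vial above 0.8 m/s and contact force between vial and the fingers below 0.05 N) or (linear speed of dropper above 0.8 m/s and contact force between dropper and the fingers below 0.05 N) or (linear speed of square above 0.8 m/s and contact force between square and the fingers below 0.05 N)).
It also fails if it takes over 109 s, if anything falls off the work surface, if the arm or the gripper's body presses on something with over 40 N, if the wrist force passes 120 N, or if a joint passes its speed limit or range.

## Working session

There is one attempt and no reset: what is moved stays moved. The work goes in short steps, Python scripts to look and compute and a tool call to move; the robot and the scene stay as the last step left them, time stands still between calls to the robot, and variables do not carry over. Pictures are saved under pics/ and viewed, at most 14 in all, crops included, and the job is handed in when it is done.

Besides the shell and the picture viewer there is one more tool, called after ">>>" by a JSON object that holds its "op" and its "data". servo_tool: Moves the arm, as the interface text tells. Its arguments: {"type":"object","properties":{"deltas":{"type":"array","items":{"type":"array","items":{"type":"number"}}},"squeeze":{"type":"number"}},"required":["deltas"]}

```bash
mkdir -p pics; cat > h.py <<'E'
import numpy as np, cv2
from station import arm
from scipy.spatial.transform import Rotation as R
def cam(f):
    o=np.array(f["orientation"]); 
    return (o if o.shape==(3,3) else R.from_euler('xyz',o).as_matrix()), np.array(f["position"])
def rec(n,f,k=3):
    M,p=cam(f); return [(round(d["conf"],2),np.round(M@np.array(d["at"])+p,4)) for d in arm.recognise(n,f)[:k]]
def proj(P,f):
    M,p=cam(f); c=M.T@(np.array(P)-p); u=f["K"]@c; return u[:2]/u[2]
def ray(u,v,z,f):
    M,p=cam(f); d=M@np.linalg.inv(f["K"])@[u,v,1.]; return p+d*(z-p[2])/d[2]
def save(f,n): cv2.imwrite(f"pics/{n}.png",cv2.cvtColor(f["color"],cv2.COLOR_RGB2BGR))
E
python3 - <<'E'
from h import *
s=arm.get_state(); print(s)
for c in ("top","scene"):
    f=arm.grab_frame(c); save(f,c+"0"); print(c,f["position"],f["orientation"],f["K"])
    for n in "tube vial dropper square carrier rack timer carton stand_tube".split(): print(n,rec(n,f,4))
E
```

```text
{'t': 0.0, 'q': array([-8.91929299e-01,  3.59357276e-01,  1.10477791e-02, -3.35479755e-04,
       -1.22408820e+00, -2.88095313e-01]), 'qd': array([-0.00080904, -0.00127057,  0.00052738,  0.00115913,  0.00130463,
       -0.00038057]), 'joint_efforts': array([-3.52452393e-03, -5.82719135e+01,  2.93039149e+01,  6.99730396e+00,
        6.58247009e-03, -1.91410527e-04]), 'eef_pos': array([ 0.25688846, -0.62367539,  0.22563965]), 'ee_rot': array([ 3.13996767e+00, -1.52656937e-04, -2.75093506e+00]), 'force': array([ 0.01628479, -0.96194005, -0.20981946]), 'moment': array([ 0.00071916,  0.01216129, -0.00960126]), 'gripper_force': 0.0, 'width': 0.08751473557832602}
top [ 0.44296436 -0.02075508  1.12451719] [-3.06470111  0.00936186 -1.56437323] [[400.90542963   0.         253.17233025]
 [  0.         400.90542963 192.63645013]
 [  0.           0.           1.        ]]
tube [(0.68, array([0.4446, 0.0394, 0.1239]))]
vial [(0.56, array([ 0.4489, -0.0181,  0.0832]))]
dropper [(0.51, array([ 0.4541, -0.0849,  0.0753]))]
square [(0.83, array([0.4294, 0.1037, 0.0898])), (0.28, array([ 0.4523, -0.028
[... 572 characters left out ...]
.69, array([ 0.6175, -0.0746,  0.0115])), (0.61, array([0.4337, 0.0327, 0.0758])), (0.22, array([ 0.4224, -0.0342,  0.0171]))]
vial [(0.76, array([ 0.4356, -0.0294,  0.0532]))]
dropper [(0.67, array([ 0.4429, -0.0969,  0.0621]))]
square [(0.78, array([0.4179, 0.0951, 0.065 ]))]
carrier [(0.79, array([ 0.4142, -0.0286,  0.0087])), (0.7, array([0.4302, 0.0328, 0.0786])), (0.16, array([0.4036, 0.0977, 0.0202]))]
rack [(0.95, array([ 0.619 , -0.0766,  0.0126]))]
timer [(0.66, array([ 0.3835, -0.3515,  0.0129]))]
carton [(0.73, array([0.5158, 0.3154, 0.0316])), (0.18, array([ 0.4368, -0.0294,  0.055 ]))]
stand_tube [(0.67, array([0.4164, 0.0986, 0.0687])), (0.49, array([0.416 , 0.0402, 0.0203]))]
```

```bash
python3 - <<'E'
import cv2
i=cv2.imread("pics/top0.png")[70:310,120:400]; cv2.imwrite("pics/top0c.png",cv2.resize(i,None,fx=2.5,fy=2.5,interpolation=cv2.INTER_CUBIC))
E
```

```text
(no output)
```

View pics/top0c.png

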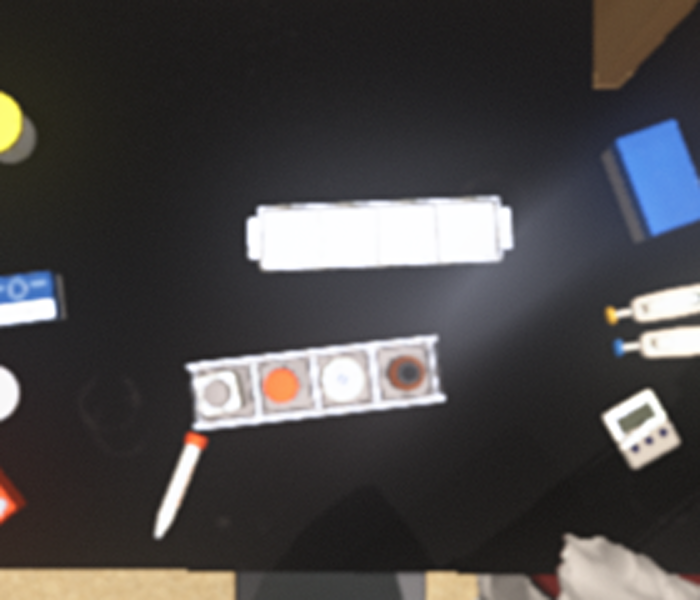

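View pics/scene0.png

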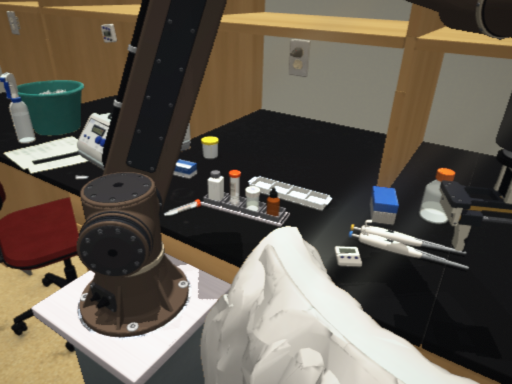

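The row from left to right is square, tube, vial, dropper (crop pixels about (220,392), (281,385), (343,379), (405,373)). The empty rack is behind it, centred near (380,234). An orange-capped pen lies near the left end of the row. Next I'll work out the poses more precisely.

```bash
python3 - <<'E'
from h import *
f=arm.grab_frame("top")
g=cv2.cvtColor(f["color"],cv2.COLOR_RGB2GRAY)
# rack: bright blob
m=(g>150).astype(np.uint8); cs,_=cv2.findContours(m,0,1)
for c in cs:
    if cv2.contourArea(c)>300:
        r=cv2.minAreaRect(c); b=cv2.boxPoints(r); print(np.round(r[0],1),np.round(r[1],1),r[2])
        w=np.array([ray(u,v,.022,f)[:2] for u,v in b]); print(np.round(w,4).tolist(),np.round(w.mean(0),4))
for nm,z,cn in (("rail",.012,[(188,365),(435,337),(444,402),(196,430)]),("rack",.022,[(258,205),(500,198),(503,262),(262,270)])):
    w=np.array([ray(120+u/2.5,70+v/2.5,z,f)[:2] for u,v in cn]); e=w[0]+w[3]-w[1]-w[2]
    print(nm,np.round(w,4).tolist(),w.mean(0),np.linalg.norm(e)/2,np.arctan2(-e[0],e[1]))
for n,z,u,v in (("square",.109,217,390),("tube",.124,281,385),("vial",.081,344,379),("dropper",.104,407,373)):
    print(n,ray(120+u/2.5,70+v/2.5,z,f))
E
```

```text
[302.5 313.5] [29. 25.] 90.0
[[0.2403, -0.1112], [0.2408, -0.1786], [0.1643, -0.1782], [0.1637, -0.1112]] [ 0.2023 -0.1448]
[153.5 340. ] [ 86. 307.] 90.0
[[0.2392, 0.6769], [0.246, -0.1571], [0.0212, -0.1562], [0.013, 0.6644]] [0.1299 0.257 ]
[417.  340.7] [185.4  98.6] 6.009005546569824
[[0.0292, -0.1898], [0.2866, -0.2193], [0.239, -0.7132], [-0.0155, -0.6751]] [ 0.1348 -0.4494]
[376.  240.9] [25.3 22.7] 60.2551155090332
[[0.4122, -0.3018], [0.4431, -0.356], [0.3838, -0.389], [0.353, -0.335]] [ 0.398  -0.3454]
[116. 227.] [22. 22.] 90.0
[[0.4609, 0.398], [0.4613, 0.3372], [0.4011, 0.3354], [0.4007, 0.3959]] [0.431  0.3666]
[245.7 222.5] [ 27.5 100.7] 83.34557342529297
[[0.466, 0.1523], [0.4998, -0.1226], [0.4251, -0.1312], [0.3915, 0.1423]] [0.4456 0.0102]
[420.5 203.8] [ 11.5 105.5] 84.80557250976562
[[0.5015, -0.3238], [0.5294, -0.6117], [0.498, -0.6134], [0.4701, -0.3262]] [ 0.4997 -0.4688]
[ 22.9 217.8] [47.  71.2] 5.440332412719727
[[0.3631, 0.6943], [0.5589, 0.6863], [0.5472, 0.5551], [0.352, 0.5648]] [0.4553 0.6251]
[415.6 186.4] [ 11.5 107. ] 80.53767395019531
[[0.5382, -0
[... 725 characters left out ...]
483.   8.] [16. 56.] 90.0
[[1.0818, -0.5817], [1.082, -0.7403], [1.0347, -0.7383], [1.0345, -0.5801]] [ 1.0582 -0.6601]
[217.   8.] [ 16. 434.] 90.0
[[1.0805, 0.7234], [1.0818, -0.5221], [1.0344, -0.5207], [1.0326, 0.7207]] [1.0573 0.1003]
rail [[0.4627, 0.1507], [0.4954, -0.1233], [0.4237, -0.1331], [0.3911, 0.1405]] [0.44320538 0.00870554] 0.27572955755573086 0.11874008386562128
rack [[0.6408, 0.0742], [0.6499, -0.1947], [0.5783, -0.1976], [0.568, 0.0689]] [ 0.60925257 -0.06228404] 0.26788015254957004 0.036324712519228086
square [0.4359107  0.10590778 0.109     ]
tube [0.44138961 0.04031504 0.124     ]
vial [ 0.44795423 -0.0224483   0.081     ]
dropper [ 0.4543287  -0.08634136  0.104     ]
```

>>> {"op": "servo_tool", "data": {"deltas": [[-1, 0, 0, -7, 0, 0, -6.8], [-1, 0, 0, -7, 0, 0, -6.8], [-1, 0, 0, -7, 0, 0, -6.8], [-1, 0, 0, -7, 0, 0, -6.8], [-1, 0, 0, -7, 0, 0, -6.8], [-1, 0, 0, -7, 0, 0, -6.8], [-1, 0, 0, -7, 0, 0, -6.8], [-1, 0, 0, -7, 0, 0, -6.8], [-1, 0, 0, -7, 0, 0, -6.8], [-1, 0, 0, -7, 0, 0, -6.8], [-1, 0, 0, -7, 0, 0, -6.4]]}}

```text
t: 1.97
eef_pos: [0.2571, -0.6241, 0.3039]
ee_rot: [-3.142, 0.0, -1.446]
force: [-0.5, -0.3, 0.1]
width: 0.0878
gripper_force: 0.0
```

```bash
cat >> h.py <<'E'
def go(x,y,z,yaw,s=None):
    "tool-frame shift (mm) and turn (deg) to a tool-down pose"
    s=s or arm.get_state(); M=R.from_euler('xyz',s["ee_rot"]); T=R.from_euler('xyz',[np.pi,0,yaw])
    print("shift",np.round(M.inv().apply(np.array([x,y,z])-s["eef_pos"])*1e3,1),"turn",np.round(np.degrees((M.inv()*T).as_rotvec()),2))
E
python3 - <<'E'
from h import *
s=arm.get_state(); print(s["eef_pos"],s["ee_rot"],s["t"])
go(.40,.01,.30,-1.452)
E
```

```text
[ 0.25708332 -0.62406416  0.3039026 ] [-3.14156555e+00  2.00500810e-05 -1.44637245e+00] 1.9667
shift [-611.4 -220.5    3.9] turn [-0.    0.    0.32]
```

>>> {"op": "servo_tool", "data": {"deltas": [[-1, -31, -11, 0, 0, 0, 0], [-1, -31, -11, 0, 0, 0, 0], [-1, -31, -11, 0, 0, 0, 0], [-1, -31, -11, 0, 0, 0, 0], [-1, -31, -11, 0, 0, 0, 0], [-1, -31, -11, 0, 0, 0, 0], [-1, -31, -11, 0, 0, 0, 0], [-1, -31, -11, 0, 0, 0, 0], [-1, -31, -11, 0, 0, 0, 0], [-1, -31, -11, 0, 0, 0, 0], [-1, -31, -11, 0, 0, 0, 0], [-1, -31, -11, 0, 0, 0, 0], [-1, -31, -11, 0, 0, 0, 0], [-1, -31, -11, 0, 0, 0, 0], [-1, -31, -11, 0, 0, 0, 0], [-1, -31, -11, 0, 0, 0, 0], [-1, -31, -11, 0, 0, 0, 0], [-1, -31, -11, 0, 0, 0, 0], [-1, -31, -11, 0, 0, 0, 0], [-1, -22, -11, 0, 0, 0, 0.3]]}}

```text
t: 3.63
eef_pos: [0.4032, 0.0109, 0.3041]
ee_rot: [-3.14, 0.001, -1.456]
force: [0.8, -0.6, -0.0]
width: 0.0878
gripper_force: 0.0
```

```bash
python3 - <<'E'
from h import *
s=arm.get_state(); print(s["eef_pos"],s["ee_rot"],s["t"],s["q"])
f=arm.grab_frame("wrist"); save(f,"w1"); print(f["position"])
np.save("w1.npy",np.array([f],dtype=object))
for n in "tube vial dropper square".split(): print(n,rec(n,f,2))
for n,p in dict(square=(.4325,.1078),tube=(.4404,.0423),vial=(.4482,-.0233),dropper=(.4562,-.0888)).items(): print(n,proj((*p,.009),f))
E
```

```text
[0.40323121 0.01087295 0.30405339] [-3.14009838e+00  8.34533528e-04 -1.45624710e+00] 3.6333 [ 5.22288126e-01 -1.60192554e-01 -4.01017369e-01 -1.78821123e-04
 -1.32826882e+00 -4.07696727e-01]
[ 0.41082169 -0.05443572  0.46208456]
tube [(0.77, array([0.4416, 0.037 , 0.1222]))]
vial [(0.9, array([ 0.4456, -0.0243,  0.0801])), (0.38, array([0.4254, 0.0278, 0.0036]))]
dropper [(0.64, array([ 0.449 , -0.0845,  0.0726]))]
square [(0.63, array([0.4326, 0.0854, 0.0812]))]
square [233.92690774 217.25511411]
tube [232.96537818 181.21358686]
vial [231.9987574 142.4890635]
dropper [230.82958017 100.87793948]
```

View pics/w1.png

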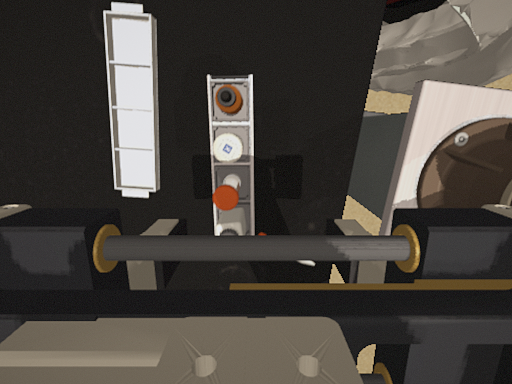

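The wrist view shows the dropper at (228,97), the vial cap at (228,148), the tube cap at (226,197), and the square bottle hidden under the gripper. The rack is on the left at (132,103).

```bash
python3 - <<'E'
from h import *
f=np.load("w1.npy",allow_pickle=True)[0]
for n,z,u,v in (("tube",.124,225.5,197),("vial",.081,228,148),("dropper teat",.104,228,96),("dropper shoulder",.065,229,99)): print(n,ray(u,v,z,f)[:2])
g=f["color"].astype(int).min(2); m=np.zeros(g.shape,np.uint8); m[0:205,90:175]=(g[0:205,90:175]>110)
c=max(cv2.findContours(m,0,1)[0],key=cv2.contourArea); r=cv2.minAreaRect(c)
w=np.array([ray(u,v,.022,f)[:2] for u,v in cv2.boxPoints(r)]); print(r,np.round(w,4).tolist(),w.mean(0))
go(.4535,-.086,.30,-1.452); go(.4405,.0395,.30,-1.452);go(.447,-.0235,.30,-1.452)
E
```

```text
tube [0.44065336 0.03993341]
vial [ 0.44716713 -0.01996111]
dropper teat [ 0.45079018 -0.08702439]
dropper shoulder [ 0.45338572 -0.08675681]
((129.12632751464844, 99.50975036621094), (195.89857482910156, 48.035831451416016), 88.50566101074219) [[0.651, -0.2008], [0.5822, -0.2104], [0.5683, 0.0818], [0.65, 0.0935]] [ 0.61287398 -0.05896985]
shift [ 99.6 -39.3   3.6] turn [ 0.01 -0.01 -0.28]
shift [-26.6 -40.7   3.6] turn [ 0.01 -0.01 -0.28]
shift [ 36.8 -40.    3.6] turn [ 0.01 -0.01 -0.28]
```

>>> {"op": "servo_tool", "data": {"deltas": [[-1, 25, -10, 0, 0, 0, -0.2], [-1, 25, -10, 0, 0, 0, 0], [-1, 25, -10, 0, 0, 0, 0], [-1, 25, -9, 0, 0, 0, 0], [-1, 0, 0, 30, 0, 0, 0], [-1, 0, 0, 30, 0, 0, 0], [-1, 0, 0, 30, 0, 0, 0], [-1, 0, 0, 30, 0, 0, 0], [-1, 0, 0, 20, 0, 0, 0], [-1, 0, 0, 0, 0, 0, 0], [-1, 0, 0, 0, 0, 0, 0]]}}

```text
t: 4.8
eef_pos: [0.4529, -0.0873, 0.1635]
ee_rot: [3.14, -0.001, -1.455]
force: [0.5, 0.5, 2.3]
width: 0.088
gripper_force: 0.0
```

```bash
python3 - <<'E'
from h import *
go(.453,-.0865,.041,-1.452)
f=arm.grab_frame("wrist"); save(f,"w2")
E
```

```text
shift [ -0.9  -0.4 122.5] turn [ 0.11 -0.04 -0.19]
```

View pics/w2.png

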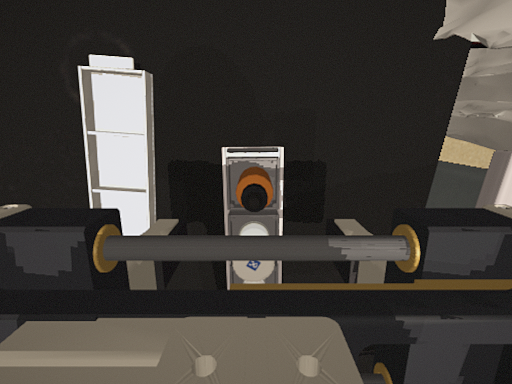

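```bash
python3 - <<'E'
from h import *
f=arm.grab_frame("wrist"); print(ray(254,203,.104,f),ray(255,190,.065,f),ray(253,262,.081,f),proj((.453,-.0865,.104),f))
print(rec("dropper",f))
E
```

```text
[ 0.45623211 -0.08882453  0.104     ] [ 0.45579028 -0.09103987  0.065     ] [ 0.4495976  -0.02101329  0.081     ] [257.43541371 206.01099826]
[(0.9, array([ 0.453 , -0.0939,  0.0741]))]
```

>>> {"op": "servo_tool", "data": {"deltas": [[-1, 1, -1, 30, 0, 0, 0], [-1, 0, 0, 30, 0, 0, 0], [-1, 0, 0, 30, 0, 0, 0], [-1, 0, 0, 20, 0, 0, 0], [-1, 0, 0, 12, 0, 0, 0], [-1, 0, 0, 0, 0, 0, 0], [1, 0, 0, 0, 0, 0, 0], [1, 0, 0, 0, 0, 0, 0], [1, 0, 0, 0, 0, 0, 0], [1, 0, 0, 0, 0, 0, 0], [1, 0, 0, 0, 0, 0, 0], [1, 0, 0, 0, 0, 0, 0], [1, 0, 0, 0, 0, 0, 0], [1, 0, 0, 0, 0, 0, 0]], "squeeze": 20}}

```text
t: 6.12
eef_pos: [0.4548, -0.0871, 0.0417]
ee_rot: [-3.141, 0.0, -1.454]
force: [0.8, -0.1, -0.1]
width: 0.0397
gripper_force: 0.0
```

>>> {"op": "servo_tool", "data": {"deltas": [[1, 0, 0, 0, 0, 0, 0], [1, 0, 0, 0, 0, 0, 0], [1, 0, 0, 0, 0, 0, 0], [1, 0, 0, 0, 0, 0, 0], [1, 0, 0, -10, 0, 0, 0], [1, 0, 0, -20, 0, 0, 0], [1, 0, 0, 0, 0, 0, 0]]}}

```text
t: 6.7
eef_pos: [0.4564, -0.0869, 0.0739]
ee_rot: [-3.138, -0.0, -1.453]
force: [1.0, -0.4, -0.0]
width: 0.0376
gripper_force: 20.0
```

>>> {"op": "servo_tool", "data": {"deltas": [[1, 0, 0, -25, 0, 0, 0], [1, 0, 0, -25, 0, 0, 0], [1, 0, 0, -25, 0, 0, 0], [1, 0, 0, -25, 0, 0, 0], [1, -7, -10, 0, 0, 0, 0], [1, -13, -20, 0, 0, 0, 0], [1, -13, -20, 0, 0, 0, 0], [1, -13, -20, 0, 0, 0, 0], [1, -13, -20, 0, 0, 0, 0], [1, -13, -20, 0, 0, 0, 0], [1, -13, -20, 0, 0, 0, 0], [1, -13, -20, 0, 0, 0, 0], [1, -9, -14, 0, 0, 0, 0], [1, 0, 0, 0, 0, 0, 2.3], [1, 0, 0, 0, 0, 0, 2.3], [1, 0, 0, 0, 0, 0, 0], [1, 0, 0, 0, 0, 0, 0]]}}

```text
t: 8.12
eef_pos: [0.6049, 0.0384, 0.1706]
ee_rot: [3.14, -0.0, -1.533]
force: [0.9, 0.4, -1.0]
width: 0.0374
gripper_force: 20.0
```

```bash
python3 - <<'E'
from h import *
s=arm.get_state();print(s["t"],s["width"])
go(.607,.039,.036,-1.531)
f=arm.grab_frame("wrist"); save(f,"w3")
for p in ((.607,.039,.003),(.6097,-.027,.003),(.6123,-.093,.003),(.615,-.159,.003)): print(proj(p,f))
E
```

```text
8.1167 0.037438541504087944
shift [ -0.5  -2.3 134.6] turn [ 0.07 -0.01 -0.12]
[254.3357839  181.03619449]
[254.10781824 126.35592578]
[253.94404843  65.7592927 ]
[253.66757014  -1.7771695 ]
```

View pics/w3.png

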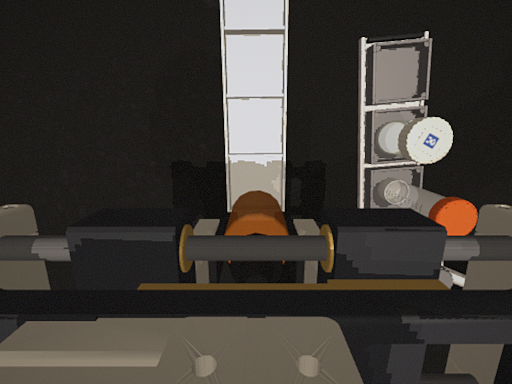

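>>> {"op": "servo_tool", "data": {"deltas": [[1, 0, -2, 30, 0, 0, 0], [1, 0, 0, 30, 0, 0, 0], [1, 0, 0, 30, 0, 0, 0], [1, 0, 0, 20, 0, 0, 0], [1, 0, 0, 12, 0, 0, 0], [1, 0, 0, 6, 0, 0, 0], [1, 0, 0, 4, 0, 0, 0], [1, 0, 0, 0, 0, 0, 0], [1, 0, 0, 0, 0, 0, 0]]}}

```text
t: 8.92
eef_pos: [0.6077, 0.0385, 0.0404]
ee_rot: [-3.14, 0.0, -1.534]
force: [0.3, -0.6, -0.9]
width: 0.0373
gripper_force: 20.0
```

>>> {"op": "servo_tool", "data": {"deltas": [[1, 0, 0, 2, 0, 0, 0], [1, 0, 0, 1, 0, 0, 0], [1, 0, 0, 0, 0, 0, 0], [1, 0, 0, 0, 0, 0, 0]]}}

```text
t: 9.25
eef_pos: [0.6073, 0.0385, 0.0369]
ee_rot: [-3.141, 0.0, -1.534]
force: [0.1, -0.7, -1.0]
width: 0.0373
gripper_force: 20.0
```

>>> {"op": "servo_tool", "data": {"deltas": [[1, 0, 0, 1, 0, 0, 0], [1, 0, 0, 1, 0, 0, 0], [1, 0, 0, 0, 0, 0, 0], [1, 0, 0, 0, 0, 0, 0]]}}

```text
t: 9.58
eef_pos: [0.6075, 0.0385, 0.0357]
ee_rot: [-3.141, -0.0, -1.534]
force: [-3.2, 0.3, 8.3]
width: 0.0376
gripper_force: 20.0
```

>>> {"op": "servo_tool", "data": {"deltas": [[-1, 0, 0, 0, 0, 0, 0], [-1, 0, 0, 0, 0, 0, 0], [-1, 0, 0, 0, 0, 0, 0], [-1, 0, 0, 0, 0, 0, 0], [-1, 0, 0, 0, 0, 0, 0], [-1, 0, 0, 0, 0, 0, 0], [-1, 0, 0, -15, 0, 0, 0], [-1, 0, 0, -30, 0, 0, 0], [-1, 0, 0, -30, 0, 0, 0], [-1, 0, 0, -30, 0, 0, 0], [-1, 0, 0, -30, 0, 0, 0], [-1, 10, 27, 0, 0, 0, 0], [-1, 10, 27, 0, 0, 0, 0], [-1, 10, 27, 0, 0, 0, 0], [-1, 10, 27, 0, 0, 0, 0], [-1, 10, 27, 0, 0, 0, 0], [-1, 5, 26, 0, 0, 0, 0], [-1, 0, 0, 0, 0, 0, -4.6], [-1, 0, 0, 0, 0, 0, 0]]}}

```text
t: 11.17
eef_pos: [0.4474, -0.0228, 0.1702]
ee_rot: [-3.14, 0.0, -1.451]
force: [0.6, 1.2, 0.0]
width: 0.0876
gripper_force: 0.0
```

```bash
python3 - <<'E'
from h import *
s=arm.get_state();print(s["t"],s["eef_pos"])
f=arm.grab_frame("wrist"); save(f,"w4");print(rec("vial",f))
go(.448,-.022,.053,-1.452)
f=arm.grab_frame("top"); print(rec("dropper",f),rec("vial",f))
E
```

```text
11.1667 [ 0.4473598  -0.02281119  0.17017498]
[(0.85, array([ 0.4472, -0.0269,  0.0825]))]
shift [ -0.4   0.9 117. ] turn [-0.07  0.01 -0.22]
[(0.68, array([0.6046, 0.0367, 0.0701]))] []
```

View pics/w4.png

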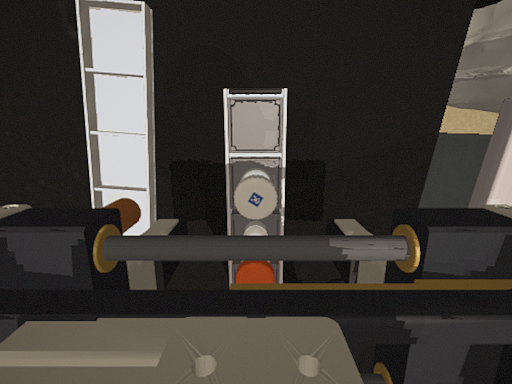

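The vial cap is at (256,198), centred between the fingers. The dropper is standing in the rack at (125,212).

>>> {"op": "servo_tool", "data": {"deltas": [[-1, 1, 0, 30, 0, 0, 0], [-1, 0, 0, 30, 0, 0, 0], [-1, 0, 0, 25, 0, 0, 0], [-1, 0, 0, 17, 0, 0, 0], [-1, 0, 0, 10, 0, 0, 0], [-1, 0, 0, 0, 0, 0, 0], [1, 0, 0, 0, 0, 0, 0], [1, 0, 0, 0, 0, 0, 0], [1, 0, 0, 0, 0, 0, 0], [1, 0, 0, 0, 0, 0, 0], [1, 0, 0, 0, 0, 0, 0], [1, 0, 0, 0, 0, 0, 0], [1, 0, 0, 0, 0, 0, 0], [1, 0, 0, 0, 0, 0, 0], [1, 0, 0, 0, 0, 0, 0], [1, 0, 0, 0, 0, 0, 0], [1, 0, 0, 0, 0, 0, 0]], "squeeze": 15}}

```text
t: 12.83
eef_pos: [0.4485, -0.0234, 0.0578]
ee_rot: [-3.141, -0.0, -1.454]
force: [-1.4, 0.3, 4.4]
width: 0.0417
gripper_force: 15.0
```

>>> {"op": "servo_tool", "data": {"deltas": [[1, 0, 0, -10, 0, 0, 0], [1, 0, 0, -20, 0, 0, 0], [1, 0, 0, -30, 0, 0, 0], [1, 0, 0, 0, 0, 0, 0], [1, 2, -15, 0, 0, 0, 0], [1, 3, -22, 0, 0, 0, 0], [1, 3, -22, 0, 0, 0, 0], [1, 3, -22, 0, 0, 0, 0], [1, 3, -22, 0, 0, 0, 0], [1, 3, -22, 0, 0, 0, 0], [1, 3, -22, 0, 0, 0, 0], [1, 2, -13, 0, 0, 0, 0], [1, 0, 0, 0, 0, 0, 2.3], [1, 0, 0, 0, 0, 0, 2.3], [1, 0, 0, 0, 0, 0, 0], [1, 0, 0, 0, 0, 0, 0], [1, 0, 0, 0, 0, 0, 0]]}}

```text
t: 14.25
eef_pos: [0.6097, -0.0266, 0.1174]
ee_rot: [3.141, 0.0, -1.533]
force: [0.3, 0.7, -0.7]
width: 0.042
gripper_force: 15.0
```

```bash
python3 - <<'E'
from h import *
s=arm.get_state();print(s["t"],s["width"])
go(.6097,-.027,.0518,-1.531)
E
```

```text
14.25 0.04199353337344125
shift [ 0.4 -0.  65.6] turn [ 0.01  0.   -0.12]
```

>>> {"op": "servo_tool", "data": {"deltas": [[1, 0, 0, 25, 0, 0, 0], [1, 0, 0, 20, 0, 0, 0], [1, 0, 0, 10, 0, 0, 0], [1, 0, 0, 5, 0, 0, 0], [1, 0, 0, 2, 0, 0, 0], [1, 0, 0, 0, 0, 0, 0], [1, 0, 0, 1, 0, 0, 0], [1, 0, 0, 1, 0, 0, 0], [1, 0, 0, 0, 0, 0, 0], [1, 0, 0, 0, 0, 0, 0]]}}

```text
t: 15.08
eef_pos: [0.6101, -0.0266, 0.0541]
ee_rot: [-3.141, 0.0, -1.534]
force: [0.4, 0.1, -0.3]
width: 0.0419
gripper_force: 15.0
```

>>> {"op": "servo_tool", "data": {"deltas": [[1, 0, 0, 1, 0, 0, 0], [1, 0, 0, 1, 0, 0, 0], [1, 0, 0, 0, 0, 0, 0], [1, 0, 0, 0, 0, 0, 0]]}}

```text
t: 15.42
eef_pos: [0.61, -0.0266, 0.0518]
ee_rot: [-3.141, -0.0, -1.534]
force: [-1.4, -0.3, 2.8]
width: 0.0419
gripper_force: 15.0
```

>>> {"op": "servo_tool", "data": {"deltas": [[-1, 0, 0, 0, 0, 0, 0], [-1, 0, 0, 0, 0, 0, 0], [-1, 0, 0, 0, 0, 0, 0], [-1, 0, 0, 0, 0, 0, 0], [-1, 0, 0, 0, 0, 0, 0], [-1, 0, 0, 0, 0, 0, 0], [-1, 0, 0, -20, 0, 0, 0], [-1, 0, 0, -30, 0, 0, 0], [-1, 0, 0, -35, 0, 0, 0], [-1, 0, 0, -35, 0, 0, 0], [-1, -20, 25, -10, 0, 0, 0], [-1, -20, 25, 0, 0, 0, 0], [-1, -20, 25, 0, 0, 0, 0], [-1, -20, 25, 0, 0, 0, 0], [-1, -20, 25, 0, 0, 0, 0], [-1, -20, 25, 0, 0, 0, 0], [-1, -20, 21, 0, 0, 0, -4.6], [-1, 0, 0, 0, 0, 0, 0], [-1, 0, 0, 0, 0, 0, 0]]}}

```text
t: 17.0
eef_pos: [0.4332, 0.108, 0.1822]
ee_rot: [-3.14, 0.001, -1.451]
force: [0.8, -0.1, 0.3]
width: 0.0878
gripper_force: 0.0
```

```bash
python3 - <<'E'
from h import *
s=arm.get_state();print(s["t"],s["eef_pos"],s["ee_rot"])
f=arm.grab_frame("wrist"); i=f["color"][:,:,::-1][60:270,170:340]; cv2.imwrite("pics/w5.png",cv2.resize(i,None,fx=2.8,fy=2.8,interpolation=cv2.INTER_CUBIC))
print(rec("square",f),rec("tube",f)); np.save("w5.npy",np.array([f],dtype=object))
E
```

```text
17.0 [0.43324602 0.10797748 0.18219163] [-3.14024554e+00  8.14017129e-04 -1.45106282e+00]
[(0.58, array([0.4359, 0.0971, 0.0897]))] [(0.55, array([0.4452, 0.0428, 0.1204])), (0.47, array([0.5965, 0.0415, 0.0633]))]
```

View pics/w5.png

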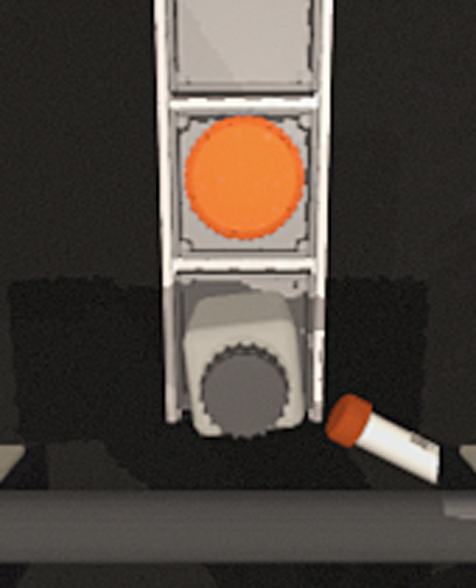

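The square bottle is turned by about -0.1 rad about the tool z axis, with its cap at crop (244,390). The tube cap is at crop (245,177).

```bash
python3 - <<'E'
from h import *
f=np.load("w5.npy",allow_pickle=True)[0]
a=lambda u,v,z: ray(170+u/2.8,60+v/2.8,z,f)[:2]
print(a(244,390,.109)); print(a(245,177,.124))
for p in (((184,335),(193,425)),((293,315),(303,410))):
    A,B=a(*p[0],.089),a(*p[1],.089); d=B-A; print(A,B,np.arctan2(-d[0],d[1]))
go(.4342,.107,.055,-1.451)
E
```

```text
[0.43276032 0.10602127]
[0.44052495 0.04043312]
[0.45482005 0.09455769] [0.44837625 0.12641003] 0.1996081290117212
[0.41867166 0.08319532] [0.41054676 0.11624522] 0.24105722426185716
shift [ -0.2   0.2 126.6] turn [-0.01 -0.   -0.23]
```

>>> {"op": "servo_tool", "data": {"deltas": [[-1, 2, 1, 0, 0, 0, -5.7], [-1, 0, 0, 30, 0, 0, 0], [-1, 0, 0, 30, 0, 0, 0], [-1, 0, 0, 25, 0, 0, 0], [-1, 0, 0, 20, 0, 0, 0], [-1, 0, 0, 12, 0, 0, 0], [-1, 0, 0, 6, 0, 0, 0], [-1, 0, 0, 0, 0, 0, 0], [1, 0, 0, 0, 0, 0, 0], [1, 0, 0, 0, 0, 0, 0], [1, 0, 0, 0, 0, 0, 0], [1, 0, 0, 0, 0, 0, 0], [1, 0, 0, 0, 0, 0, 0], [1, 0, 0, 0, 0, 0, 0], [1, 0, 0, 0, 0, 0, 0], [1, 0, 0, 0, 0, 0, 0], [1, 0, 0, 0, 0, 0, 0], [1, 0, 0, 0, 0, 0, 0], [1, 0, 0, 0, 0, 0, 0]], "squeeze": 20}}

```text
t: 18.73
eef_pos: [0.4331, 0.105, 0.0587]
ee_rot: [-3.141, 0.0, -1.354]
force: [-0.6, 0.2, 3.8]
width: 0.0397
gripper_force: 19.9
```

>>> {"op": "servo_tool", "data": {"deltas": [[1, 0, 0, -10, 0, 0, 0], [1, 0, 0, -20, 0, 0, 0], [1, 0, 0, -32, 0, 0, 0], [1, 0, 0, -32, 0, 0, 0], [1, 0, 0, -32, 0, 0, 0], [1, 12, -5, 0, 0, 0, 0], [1, 27, -11, 0, 0, 0, 0], [1, 27, -11, 0, 0, 0, 0], [1, 27, -11, 0, 0, 0, 0], [1, 27, -11, 0, 0, 0, 0], [1, 27, -11, 0, 0, 0, 0], [1, 27, -11, 0, 0, 0, 0], [1, 27, -11, 0, 0, 0, 0], [1, 27, -11, 0, 0, 0, 0], [1, 27, -11, 0, 0, 0, 0], [1, 27, -11, 0, 0, 0, 0], [1, 15, -6, 0, 0, 0, 0], [1, 0, 0, 0, 0, 0, 5], [1, 0, 0, 0, 0, 0, 5.1], [1, 0, 0, 0, 0, 0, 0]]}}

```text
t: 20.4
eef_pos: [0.6147, -0.1597, 0.1835]
ee_rot: [3.14, 0.0, -1.536]
force: [0.2, -0.3, -0.9]
width: 0.0395
gripper_force: 19.9
```

```bash
python3 - <<'E'
from h import *
s=arm.get_state();print(s["t"],s["width"],s["gripper_force"])
go(.615,-.159,.0527,-1.531)
E
```

```text
20.4 0.03946445899862251 19.894106090068817
shift [ -0.6  -0.5 130.8] turn [ 0.09  0.01 -0.28]
```

>>> {"op": "servo_tool", "data": {"deltas": [[1, 0, 0, 20, 0, 0, 0], [1, 0, 0, 30, 0, 0, 0], [1, 0, 0, 30, 0, 0, 0], [1, 0, 0, 25, 0, 0, 0], [1, 0, 0, 12, 0, 0, 0], [1, 0, 0, 6, 0, 0, 0], [1, 0, 0, 3, 0, 0, 0], [1, 0, 0, 1, 0, 0, 0], [1, 0, 0, 1, 0, 0, 0], [1, 0, 0, 0, 0, 0, 0], [1, 0, 0, 0, 0, 0, 0]]}}

```text
t: 21.32
eef_pos: [0.6157, -0.1592, 0.0577]
ee_rot: [-3.14, -0.0, -1.531]
force: [0.4, -1.1, -0.0]
width: 0.0399
gripper_force: 19.9
```

>>> {"op": "servo_tool", "data": {"deltas": [[1, 0, 0, 1, 0, 0, 0], [1, 0, 0, 1, 0, 0, 0], [1, 0, 0, 1, 0, 0, 0], [1, 0, 0, 1, 0, 0, 0], [1, 0, 0, 0, 0, 0, 0], [1, 0, 0, 0, 0, 0, 0], [1, 0, 0, 0, 0, 0, 0]]}}

```text
t: 21.9
eef_pos: [0.6151, -0.1593, 0.0528]
ee_rot: [-3.141, -0.0, -1.531]
force: [-0.9, 0.4, 2.8]
width: 0.0401
gripper_force: 19.9
```

>>> {"op": "servo_tool", "data": {"deltas": [[-1, 0, 0, 0, 0, 0, 0], [-1, 0, 0, 0, 0, 0, 0], [-1, 0, 0, 0, 0, 0, 0], [-1, 0, 0, 0, 0, 0, 0], [-1, 0, 0, 0, 0, 0, 0], [-1, 0, 0, -15, 0, 0, 0], [-1, 0, 0, -30, 0, 0, 0], [-1, 0, 0, -35, 0, 0, 0], [-1, 0, 0, -35, 0, 0, 0], [-1, -14, 10, -20, 0, 0, 0], [-1, -24, 20, 0, 0, 0, 0], [-1, -24, 20, 0, 0, 0, 0], [-1, -24, 20, 0, 0, 0, 0], [-1, -24, 20, 0, 0, 0, 0], [-1, -24, 20, 0, 0, 0, 0], [-1, -24, 20, 0, 0, 0, 0], [-1, -24, 20, 0, 0, 0, 0], [-1, -24, 16, 0, 0, 0, -4.6], [-1, 0, 0, 0, 0, 0, 0], [-1, 0, 0, 0, 0, 0, 0]]}}

```text
t: 23.57
eef_pos: [0.4405, 0.0411, 0.1881]
ee_rot: [-3.14, 0.001, -1.448]
force: [0.6, 0.1, 0.4]
width: 0.0872
gripper_force: 0.0
```

```bash
python3 - <<'E'
from h import *
s=arm.get_state();print(s["t"])
go(.4408,.0402,.070,-1.451)
f=arm.grab_frame("wrist"); save(f,"w6"); print(rec("tube",f))
print(proj((.4408,.0402,.124),f))
f=arm.grab_frame("top"); print([rec(n,f) for n in ("square","vial","dropper")])
E
```

```text
23.5667
shift [  1.   -0.  118.1] turn [-0.08  0.04  0.19]
[(0.88, array([0.4432, 0.0368, 0.1233]))]
[256.12315366 203.14813851]
[[(0.84, array([ 0.6078, -0.1489,  0.0815])), (0.69, array([ 0.3933, -0.3475,  0.0207])), (0.49, array([0.6037, 0.0342, 0.0706]))], [(0.57, array([ 0.6079, -0.0235,  0.0796]))], [(0.62, array([0.602 , 0.0319, 0.0694]))]]
```

View pics/w6.png

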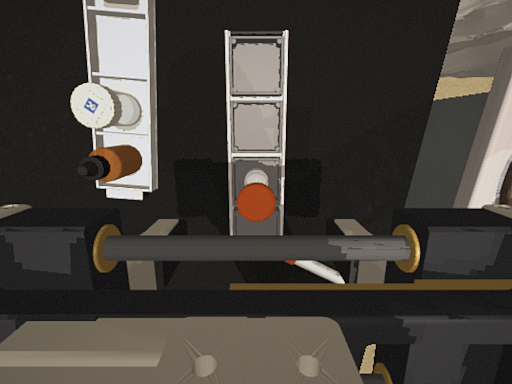

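The tube cap is at (256,201), centred. The vial at (100,105) and the dropper at (115,163) are both upright in their cells.

>>> {"op": "servo_tool", "data": {"deltas": [[-1, 1, 0, 30, 0, 0, 0], [-1, 0, 0, 30, 0, 0, 0], [-1, 0, 0, 25, 0, 0, 0], [-1, 0, 0, 18, 0, 0, 0], [-1, 0, 0, 10, 0, 0, 0], [-1, 0, 0, 5, 0, 0, 0], [-1, 0, 0, 0, 0, 0, 0], [1, 0, 0, 0, 0, 0, 0], [1, 0, 0, 0, 0, 0, 0], [1, 0, 0, 0, 0, 0, 0], [1, 0, 0, 0, 0, 0, 0], [1, 0, 0, 0, 0, 0, 0], [1, 0, 0, 0, 0, 0, 0], [1, 0, 0, 0, 0, 0, 0], [1, 0, 0, 0, 0, 0, 0], [1, 0, 0, 0, 0, 0, 0], [1, 0, 0, 0, 0, 0, 0], [1, 0, 0, 0, 0, 0, 0], [1, 0, 0, 0, 0, 0, 0], [1, 0, 0, 0, 0, 0, 0]], "squeeze": 15}}

```text
t: 25.53
eef_pos: [0.441, 0.039, 0.0696]
ee_rot: [-3.142, -0.0, -1.45]
force: [-0.0, 0.1, 0.9]
width: 0.0329
gripper_force: 15.0
```

```bash
python3 - <<'E'
from h import *
s=arm.get_state();print(s["t"],s["width"],s["gripper_force"])
f=arm.grab_frame("wrist"); i=f["color"][:,:,::-1][100:300,130:390]; cv2.imwrite("pics/w7.png",cv2.resize(i,None,fx=2.5,fy=2.5,interpolation=cv2.INTER_CUBIC))
f=arm.grab_frame("scene"); u,v=proj((.44,.04,.07),f).astype(int); i=f["color"][:,:,::-1][v-45:v+45,u-60:u+60]; cv2.imwrite("pics/s7.png",cv2.resize(i,None,fx=5,fy=5,interpolation=cv2.INTER_CUBIC))
E
```

```text
25.5333 0.032866634724746546 14.989852685866936
```

View pics/w7.png

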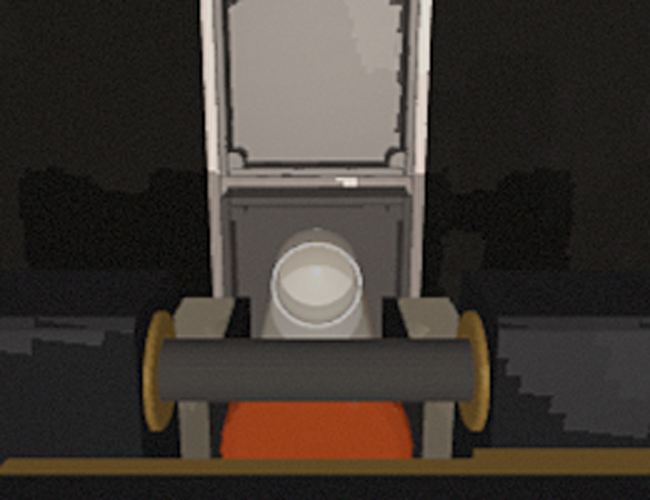

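View pics/s7.png

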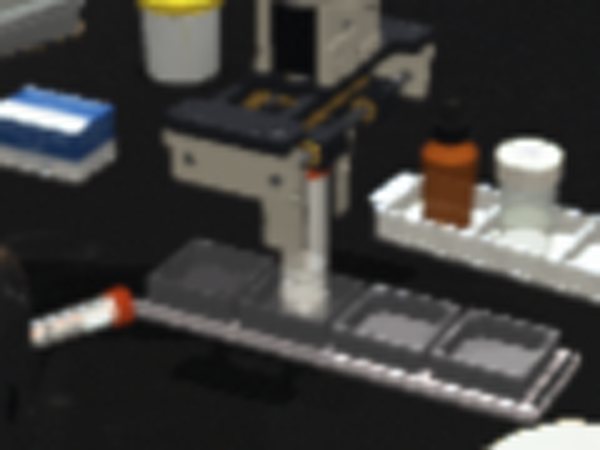

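The upper faces of the fingers are pinching the cap instead of the pads holding the body. I'll open, rise and grip the cap squarely with the pads.

>>> {"op": "servo_tool", "data": {"deltas": [[-1, 0, 0, 0, 0, 0, 0], [-1, 0, 0, 0, 0, 0, 0], [-1, 0, 0, 0, 0, 0, 0], [-1, 0, 0, -10, 0, 0, 0], [-1, 0, 0, -18, 0, 0, 0], [-1, 0, 0, 0, 0, 0, 0], [1, 0, 0, 0, 0, 0, 0], [1, 0, 0, 0, 0, 0, 0], [1, 0, 0, 0, 0, 0, 0], [1, 0, 0, 0, 0, 0, 0], [1, 0, 0, 0, 0, 0, 0], [1, 0, 0, 0, 0, 0, 0], [1, 0, 0, 0, 0, 0, 0], [1, 0, 0, 0, 0, 0, 0], [1, 0, 0, 0, 0, 0, 0]], "squeeze": 15}}

```text
t: 26.88
eef_pos: [0.4409, 0.039, 0.0975]
ee_rot: [3.141, -0.0, -1.451]
force: [-0.4, 0.3, -0.5]
width: 0.0333
gripper_force: 15.0
```

>>> {"op": "servo_tool", "data": {"deltas": [[1, 0, 0, -6, 0, 0, 0], [1, 0, 0, -15, 0, 0, 0], [1, 0, 0, -30, 0, 0, 0], [1, 0, 0, -30, 0, 0, 0], [1, 0, 0, -30, 0, 0, 0], [1, 8, -8, 0, 0, 0, 0], [1, 17, -17, 0, 0, 0, 0], [1, 20, -20, 0, 0, 0, 0], [1, 20, -20, 0, 0, 0, 0], [1, 20, -20, 0, 0, 0, 0], [1, 20, -20, 0, 0, 0, 0], [1, 20, -20, 0, 0, 0, 0], [1, 17, -18, 0, 0, 0, 0], [1, 9, -10, 0, 0, 0, 0], [1, 0, 0, 0, 0, 0, 2.3], [1, 0, 0, 0, 0, 0, 2.3], [1, 0, 0, 0, 0, 0, 0], [1, 0, 0, 0, 0, 0, 0]]}}

```text
t: 28.38
eef_pos: [0.6109, -0.0926, 0.2087]
ee_rot: [3.141, 0.0, -1.53]
force: [0.1, -0.5, -0.2]
width: 0.0335
gripper_force: 15.0
```

```bash
python3 - <<'E'
from h import *
s=arm.get_state();print(s["t"],s["width"],s["gripper_force"])
go(.6123,-.093,.0915,-1.531)
f=arm.grab_frame("wrist"); save(f,"w8")
E
```

```text
28.3833 0.033453766216063975 15.000201915497655
shift [  0.4  -1.4 117.2] turn [ 0.01 -0.    0.07]
```

View pics/w8.png

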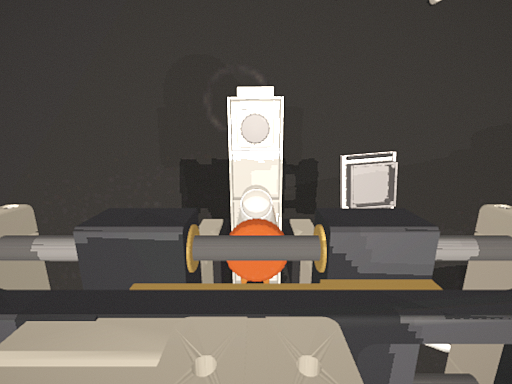

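The tube hangs straight with its foot at (256,203), over its cell. The square bottle's cap is at (255,128) in the end cell. I'll lower the tube now.

>>> {"op": "servo_tool", "data": {"deltas": [[1, 0, -1, 20, 0, 0, 0], [1, 0, 0, 30, 0, 0, 0], [1, 0, 0, 30, 0, 0, 0], [1, 0, 0, 18, 0, 0, 0], [1, 0, 0, 9, 0, 0, 0], [1, 0, 0, 5, 0, 0, 0], [1, 0, 0, 2, 0, 0, 0], [1, 0, 0, 1, 0, 0, 0], [1, 0, 0, 0, 0, 0, 0], [1, 0, 0, 0, 0, 0, 0], [1, 0, 0, 0, 0, 0, 0]]}}

```text
t: 29.35
eef_pos: [0.6126, -0.0925, 0.0946]
ee_rot: [-3.14, 0.0, -1.531]
force: [0.2, -0.2, -0.8]
width: 0.0333
gripper_force: 15.0
```

>>> {"op": "servo_tool", "data": {"deltas": [[1, 0, 0, 1, 0, 0, 0], [1, 0, 0, 1, 0, 0, 0], [1, 0, 0, 1, 0, 0, 0], [1, 0, 0, 0, 0, 0, 0], [1, 0, 0, 0, 0, 0, 0], [1, 0, 0, 0, 0, 0, 0]]}}

```text
t: 29.85
eef_pos: [0.6125, -0.0925, 0.0913]
ee_rot: [-3.14, -0.0, -1.531]
force: [-0.9, -0.7, 4.6]
width: 0.0331
gripper_force: 15.0
```

Contact. I'll release, rise and back the arm off towards the robot.

>>> {"op": "servo_tool", "data": {"deltas": [[-1, 0, 0, 0, 0, 0, 0], [-1, 0, 0, 0, 0, 0, 0], [-1, 0, 0, 0, 0, 0, 0], [-1, 0, 0, 0, 0, 0, 0], [-1, 0, 0, 0, 0, 0, 0], [-1, 0, 0, 0, 0, 0, 0], [-1, 0, 0, -15, 0, 0, 0], [-1, 0, 0, -30, 0, 0, 0], [-1, 0, 0, -35, 0, 0, 0], [-1, 0, 0, -35, 0, 0, 0], [-1, 0, 25, -10, 0, 0, 0], [-1, 0, 30, 0, 0, 0, 0], [-1, 0, 30, 0, 0, 0, 0], [-1, -20, 30, 0, 0, 0, 0], [-1, -30, 30, 0, 0, 0, 0], [-1, -30, 20, 0, 0, 0, 0], [-1, -30, 0, 0, 0, 0, 0], [-1, -30, 0, 0, 0, 0, 0], [-1, 0, 0, 0, 0, 0, 0], [-1, 0, 0, 0, 0, 0, 0]]}}

```text
t: 31.52
eef_pos: [0.442, 0.0416, 0.2159]
ee_rot: [-3.141, 0.0, -1.528]
force: [-0.6, 0.2, -0.4]
width: 0.0876
gripper_force: 0.0
```

```bash
python3 - <<'E'
from h import *
f=arm.grab_frame("scene"); i=f["color"][:,:,::-1][150:260,150:350]; a=cv2.resize(i,None,fx=3.5,fy=3.5,interpolation=cv2.INTER_CUBIC)
cv2.imwrite("pics/fin.png",a)
f=arm.grab_frame("wrist")
for n in ("tube","vial","dropper","square"): print(n,rec(n,f))
E
```

```text
tube [(0.68, array([ 0.6029, -0.0855,  0.114 ])), (0.66, array([ 0.4501, -0.0227,  0.0125])), (0.24, array([0.4404, 0.0418, 0.0059]))]
vial [(0.63, array([ 0.5992, -0.0239,  0.0736])), (0.58, array([ 0.4486, -0.0431,  0.0081]))]
dropper [(0.55, array([0.5976, 0.0337, 0.0634]))]
square []
```

View pics/fin.png

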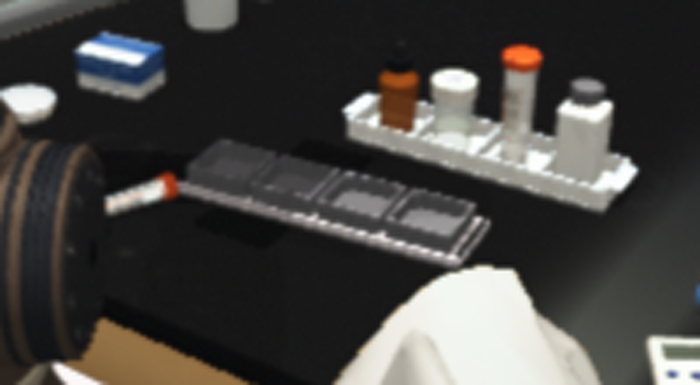

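All four containers are upright in the rack, in the order dropper, vial, tube, square from the left at (398,95), (455,105), (520,105) and (584,130).

```bash
python3 -c "
from station import arm
print(arm.job_done())"
```

```text
the job is handed in; nothing more can be done
None
```

The four containers are upright in the rack in reverse order (dropper, vial, tube, square from the left), with the timer and carton not touched, and the job was handed in at about 32 s; no verdict came back.

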